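# Fill the bath insert and rock it free

### The arm

A 6-joint arm with a two-finger parallel gripper is mounted at the origin on a cart in front of the work surface, level with it; the furniture and walls round the work are solid. World frame = base frame: x ahead of the robot, y to its left, z up, the work surface at z = 0. Lengths are in m, angles in rad, forces in N, time in s.
With the tool pointing down it reaches from about 0.325 to 0.775 m from the base axis. Payload 5.5 kg.
Tool frame: the origin (TCP) lies between the finger pads; the fingertips stand 22 mm ahead of it and the grasp point (between the pads) lies 3 mm ahead of it (robot.tip_reach is the distance from the TCP to the fingertips, in m); z points along the fingers, y is the line along which they close (so a half turn about z gives the same grasp; the last joint's range is limited). The gripper opens to 88 mm and grips with 3 to 60 N. Pads are 20 mm wide; open, the fingers measure 115 mm over their backs; the gripper's body (75 mm by 178 mm) begins 61 mm behind the grasp point.
Start: joints at [1.213, 0.091, 1.231, -0, 1.82, -0.057], TCP at [0.178, 0.573, 0.245] pointing down, gripper open.
Joint ranges: [-2.87, 2.87], [-0.86, 2.18], [0.17, 2.46], [-1.51, 4.65], [0.06, 2.69], [-2.65, 2.65]. Speed limits (rad/s): [2.57, 2.57, 3.01, 3.14, 3.14, 3.14].

### API

Orientations are given as [roll, pitch, yaw] about the fixed x, y, z axes, in that order (R = Rz(yaw) Ry(pitch) Rx(roll)).
In Python, from cell import robot gives the robot as it stands.
- The arm moves only by the tool send_rows, never from a script. Its argument "moves" is text: rows parted by semicolons, each of 6 numbers parted by spaces: the shift along the world's x, y, z in m, then the turn, a rotation vector about the world's x, y, z in degrees. In form: dx dy dz wx wy wz; .... A call has 1 to 20 rows; each row shifts and turns the commanded pose from where the row before left it; what a row does not reach is not made up. A row lasts 1/12 s, in which the tool goes at most 41.7 mm and 7.16 degrees, less where a joint would pass 70% of its speed; a pose out of reach is approached as far as the arm can. A call is refused whole if a number of a shift passes 0.0417 or a number of a turn 7.16, either way. A call with a gripper value outside its range is refused whole. "grip" is the finger opening in m, from 0 to 0.0878, set as the call begins (left out, the last holds). The fingers move at their own pace and stop on an object; "force" is the grip in N (left out, the last holds). Time passes only in rows, so rows that do not move let the fingers close. It gives the time, the measured TCP pose, the force, the opening and the grip force at its end, in the units of the state.
- robot.get_obs(): the state, without advancing time (a new reading comes with each control period).
- robot.capture(name): name is "side" or "top" or "wrist"; returns the picture (480x640x3 uint8, blue, green, red); there is no depth.
- robot.calibration(name): a dict with "camera_matrix" (3x3 intrinsics, pixels), "pose" (4x4, takes a point from camera to world coordinates). Camera axes: x right, y down, z forward; pixel columns grow to the right and rows downward; lengths in m; the calibration is good to about 2 mm. A picture is of the moment at which its call begins: read the wrist's pose just before it. calibration takes no time and is no camera call; for the wrist camera it gives the pose at the moment of the call.
- robot.job_done(): hands the job in; it is judged then, once.
Trained networks look in the newest picture that a camera, given by its name, has taken for a name from the list of things; names that differ only in an ending like _2 or _b are one class to them, and where a whole thing is asked for, a point or a joint stands for the part that bears it (a point fixed in the world has none). Each returns a list of dicts, best first, with "score" (0 to 1); they miss things now and then, are a little off and sometimes report something else, mostly with a low value. They report only what shows in the picture. A call takes as long as a camera call.
- robot.trace(query, camera): "region" (480x640 bool, what is visible of it) and "rect" ([left, top, width, height] in pixels, round what is visible of it).
The state is a dict: "t": time; "qpos": joint angles; "qd": joint speeds; "joint_efforts": joint torques, N m; "tool_pos": TCP position; "tcp_rot": TCP orientation; "contact_force": force on the tool from outside, world axes, zero at the start; "moment": the same for the moment, N m; "opening": finger opening in m; "grasp_force": force on a finger pad.
Only numpy, scipy, OpenCV 4.12 (cv2) and the standard library are available. Lean on these libraries where they do the work, as an engineer would, in place of code of your own. Each camera call takes 0.05 s, during which the arm holds its last target. There are 200 camera calls.

### The job

Stand the vial that is loose on the bench upright in the empty bore of the aluminium insert, right down to the bottom, and let go of it. Then take the insert by its lifting tab, rock it from side to side until the two clamp shoes of the dry bath have been pushed back and it comes free, and lift it out upright with both vials in it. Finish still holding it, motionless and just clear above the bath (about two centimetres), and leave the other things on the bench where they are.

Things in the scene. Friction and masses are not known exactly. Their poses are not given: they have to be found in the camera images.
- loose_vial_mid (a point): centre (half-way up) of the loose screw-cap vial with a white cap, 15 mm in diameter and 50 mm tall, 12 g, standing upright alone on the bench to the left of the dry bath; z is its own axis
- seated_vial_mid (a point): centre of an equal white-capped vial that already stands in the insert's far bore; it rides along with the insert
- insert_tab (a point): grasp point of the aluminium insert (about 0.42 kg): on the flat upright lifting tab in the middle of its top (12 mm thick in y, 24 mm in x, 45 mm high), 28 mm above the insert's flat top, 17 mm below the tab's top. Axes: x along the line of the bores, y across it (the rocking direction), z up. Block 84 x 39 mm; shoe noses lie in 3.5 mm deep grooves along its y sides
- insert_foot (a point): middle of the underside of the insert's foot (12 mm wide in y, 70 mm long), 88 mm below insert_tab, 60 mm below the flat top. It stands between 4.5 mm high rails, 1.5 mm play, on the well's floor 10 mm above the bench. The insert rocks about it in its y-z plane. Pulled straight up with the shoes not pushed back, it rises about 3.5 mm and stops hard
- bore_near (a point): centre of the mouth of the EMPTY bore, in the insert's flat top, 28 mm to the -x side of the tab's middle (the robot's side); round, 18 mm in diameter, 21.5 mm deep, so that a vial fully down stands 28.5 mm out of it and its centre is 3.5 mm above this point
- bore_far (a point): centre of the mouth of the other bore, equal, 28 mm to the +x side; holds seated_vial
- dry_bath: the dry bath, a fixed grey housing, 150 (x) by 132 mm (y); origin: middle of its underside, on the bench; x away from its front panel, y to its left, z up. Deck 52 mm above the bench, highest points (straps over the shoes) 63 mm. Its well, open above, is 92 mm in x and 60 mm in y; the insert stands in it, axes parallel, flat top 70 mm above the bench
- shoe_left (a joint): flat steel clamp shoe on the deck at the bath's +y side, 30 mm wide: how far it is pushed outwards (+y), m. About 0 at the start, stop at 0.010. Stiff (about 13 N at its nose, 45 mm above the insert's foot), stays where pushed. Tilting the insert's top to +y pushes it: 0.15 rad moves it 5 to 6 mm. The insert clears it from about 0.004 on
- shoe_right (a joint): the equal shoe at the bath's -y side: how far it has been pushed outwards (-y) in m, by tilting the insert's top towards -y
- amber_bottle: brown reagent bottle, 60 mm wide, 125 mm tall, bystander; origin at the middle of its underside
- tips: pipette tip box with clear lid, 74x110x72 mm, bystander; origin at the middle of its underside
- lab_timer: square timer, 62x62x21 mm, bystander; origin at the middle of its underside
- tape_roll: roll of stickers, 52 mm across, 22 mm high, bystander; origin at the middle of its underside
- marker: marker pen lying on the bench, 126 mm long, 14 mm thick, bystander; origin under its middle
- pocket_calculator: calculator, 120x74x15 mm, bystander; origin at the middle of its underside

How it is judged:
On the way, in this order (a step that is already met when the one before it is completed fails the run):
1. the loose vial stands at the bottom of the empty bore of the insert, let go, the insert still down in the bath (horizontal distance between loose_vial_mid and bore_near below 0.005 m and z of loose_vial_mid in the frame of bore_near below 0.007 m and angle between loose_vial_mid's own z axis and vertical below 0.2 rad and z of insert_foot in the frame of dry_bath below 0.02 m and contact force between the fingers and loose_vial below 0.1 N), for 0.2 s.
2. rocked to one side: one shoe is pushed back 3 mm by the tilted insert, still in the well (value of joint any of shoe_left, shoe_right above 0.003 m and angle between insert_tab's own z axis and vertical above 0.05 rad and z of insert_foot in the frame of dry_bath below 0.03 m), for 0.02 s.
3. rocked to the other side: both shoes are pushed back 3 mm, the insert tilted and still in the well (value of joint each of shoe_left, shoe_right above 0.003 m and angle between insert_tab's own z axis and vertical above 0.05 rad and z of insert_foot in the frame of dry_bath below 0.03 m), for 0.02 s.
At the end, for the whole second after the job is handed in: Insert held still by the fingers, upright within 0.2 rad, within 50 mm of the bath's middle sideways, foot 66 to 123 mm above the bench (bath's top: 63), touching no part of the bath; both vials down in its bores (centre within 8 mm of the mouth); both shoes over 2.5 mm back (z of insert_foot in the frame of dry_bath between 0.066 and 0.123 m and horizontal distance between insert_foot and dry_bath below 0.05 m and angle between insert_tab's own z axis and vertical below 0.2 rad and contact force between the fingers and insert above 1 N and contact force between insert and dry_bath below 0.2 N and linear speed of insert below 0.02 m/s and distance between loose_vial_mid and bore_near below 0.008 m and distance between seated_vial_mid and bore_far below 0.008 m and value of joint each of shoe_left, shoe_right above 0.0025 m); the arm keeps its last pose, push and grip.
It fails at once if a bystander is pushed more than 30 mm (distance of any of amber_bottle, tips, lab_timer, tape_roll, marker, pocket_calculator from where it was at the start of the episode above 0.03 m).
It also fails if it takes over 58 s, if anything falls off the work surface, if the arm or the gripper's body presses on something with over 40 N, if the wrist force passes 120 N, or if a joint passes its speed limit or range.

## Working session

There is one attempt and no reset: what is moved stays moved. The work goes in short steps, Python scripts to look and compute and a tool call to move; the robot and the scene stay as the last step left them, time stands still between calls to the robot, and variables do not carry over. Pictures are saved under pics/ and viewed, at most 10 in all, crops included, and the job is handed in when it is done.

Besides the shell and the picture viewer there is one more tool, called in YAML: its name, and indented under it one key for each argument. send_rows: Moves the arm, as the interface text tells. Its arguments: {"type":"object","properties":{"moves":{"type":"string"},"grip":{"type":"number"},"force":{"type":"number"}},"required":["moves"]}

```bash
ls; mkdir -p pics; python3 - <<'E'
from cell import robot
import cv2,numpy as np
o=robot.get_obs();print(o)
ims=[]
for n in("side","top"):
    im=robot.capture(n);cv2.imwrite(f"pics/{n}0.png",im)
    c=robot.calibration(n);print(n,np.round(c["camera_matrix"],1).tolist(),np.round(c["pose"],4).tolist())
    for q in("loose_vial_mid","insert_tab","dry_bath","shoe_left","amber_bottle","tips","lab_timer","tape_roll","marker","pocket_calculator"):
        print(q,[(round(float(r["score"]),2),[int(v) for v in r["rect"]]) for r in robot.trace(q,n)])
E
```

```text
pics
{'t': 0.0, 'qpos': array([ 1.21329925e+00,  9.18451017e-02,  1.23186820e+00, -3.00578626e-05,
        1.81977438e+00, -5.67182526e-02]), 'qd': array([-1.27244402e-03,  3.50749982e-04, -6.07262452e-04,  5.42070868e-04,
        8.57122660e-05,  1.77224606e-04]), 'joint_efforts': array([-4.83635595e-04, -4.46460056e+01, -4.06444895e+01,  6.97140349e-02,
        2.92713119e-02, -1.37389025e-04]), 'tool_pos': array([0.17769385, 0.57282699, 0.24352505]), 'tcp_rot': array([-3.13969902e+00, -7.83267747e-05,  2.84080637e+00]), 'contact_force': array([-0.28905986, -0.67229145, -0.12586277]), 'moment': array([-0.00353551, -0.02161472,  0.01776478]), 'grasp_force': 0.0, 'opening': 0.08836337274591699}
side [[560.3, 0.0, 313.6], [0.0, 560.3, 240.1], [0.0, 0.0, 1.0]] [[-0.9795, -0.1144, 0.1657, 0.3972], [-0.2002, 0.4648, -0.8625, 1.1018], [0.0217, -0.878, -0.4782, 0.5987], [0.0, 0.0, 0.0, 1.0]]
loose_vial_mid [(0.79, [335, 289, 9, 22]), (0.24, [207, 207, 36, 66])]
insert_tab [(0.84, [314, 204, 46, 41])]
dry_bath [(0.66, [289, 213, 90, 61]), (0.61, [318, 202, 41, 41])]
shoe_left [(0.61, [322, 
[... 278 characters left out ...]
]
top [[611.5, 0.0, 322.1], [0.0, 611.5, 239.9], [0.0, 0.0, 1.0]] [[0.0071, -0.9987, 0.0507, 0.495], [-1.0, -0.0069, 0.0038, 0.1534], [-0.0035, -0.0508, -0.9987, 1.5615], [0.0, 0.0, 0.0, 1.0]]
loose_vial_mid [(0.59, [349, 230, 17, 37])]
insert_tab [(0.97, [348, 233, 23, 33])]
dry_bath [(0.89, [329, 214, 63, 70])]
shoe_left [(0.72, [339, 239, 15, 12]), (0.44, [345, 232, 26, 31])]
amber_bottle [(0.79, [303, 148, 22, 31]), (0.34, [327, 213, 69, 70])]
tips [(0.63, [218, 163, 54, 50]), (0.56, [349, 230, 21, 36])]
lab_timer [(0.73, [276, 294, 21, 27])]
tape_roll [(0.68, [285, 187, 23, 22])]
marker [(0.5, [305, 149, 26, 30]), (0.49, [347, 231, 24, 38])]
pocket_calculator [(0.7, [398, 142, 39, 53])]
```

```bash
python3 - <<'E'
import cv2,numpy as np
a=cv2.imread("pics/side0.png")[180:400,180:440];b=cv2.imread("pics/top0.png")[130:350,200:460]
cv2.imwrite("pics/c0.png",np.vstack([cv2.resize(x,None,fx=1.35*1,fy=1.35,interpolation=3) for x in()]) if 0 else np.hstack([cv2.resize(a,(400,338),interpolation=3),cv2.resize(b,(400,338),interpolation=3)]))
E
```

```text
(no output)
```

View pics/c0.png

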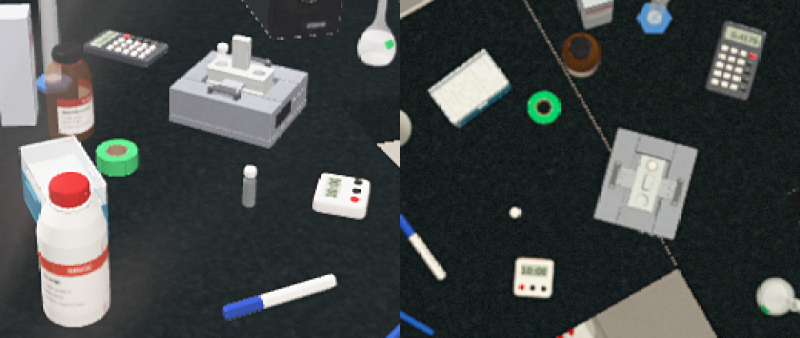

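The crops show the vial at side pixel ≈(340,300) and top pixel ≈(275,268), with the bath at top ≈(360,249). The bath's front panel faces the robot and it is turned a little clockwise. The insert's tab is in the middle and the seated vial in its far bore.

```bash
cat > h.py <<'E'
from cell import robot
import cv2,numpy as np
def ray(cam,uv,z,c=None):
    c=c or robot.calibration(cam);K=np.array(c["camera_matrix"]);T=np.array(c["pose"])
    d=T[:3,:3]@np.linalg.inv(K)@[uv[0],uv[1],1];o=T[:3,3]
    return o+d*(z-o[2])/d[2]
def proj(cam,p,c=None):
    c=c or robot.calibration(cam);K=np.array(c["camera_matrix"]);T=np.array(c["pose"])
    q=K@(T[:3,:3].T@(np.array(p)-T[:3,3]));return q[:2]/q[2]
E
python3 - <<'E'
from h import *
print("vial top-cam",ray("top",(274.7,267.8),.05),"side",ray("side",(339.5,300),.025))
im=cv2.imread("pics/top0.png")
r=robot.trace("dry_bath","top")[0]["region"].astype(np.uint8)
m=cv2.minAreaRect(cv2.findNonZero(r));print(m)
for p in cv2.boxPoints(m):print(ray("top",p,.052))
r=robot.trace("insert_tab","top")[0]["region"].astype(np.uint8)
m=cv2.minAreaRect(cv2.findNonZero(r));print(m)
for p in cv2.boxPoints(m):print(ray("top",p,.07))
c=robot.calibration("wrist");o=robot.get_obs()
print(np.round(c["pose"],4).tolist(),c["camera_matrix"])
from scipy.spatial.transform import Rotation as R
T=np.eye(4);T[:3,:3]=R.from_euler("xyz",o["tcp_rot"]).as_matrix();T[:3,3]=o["tool_pos"]
print("cam in tool",np.round(np.linalg.inv(T)@c["pose"],3).tolist())
E
```

```text
vial top-cam [0.50185371 0.27570452 0.05      ] side [0.50594557 0.27600091 0.025     ]
((359.7845764160156, 250.12307739257812), (53.67594528198242, 62.6219367980957), 15.255120277404785)
[0.4892727  0.14977334 0.052     ]
[0.63898422 0.10998412 0.052     ]
[ 0.60480177 -0.01826955  0.052     ]
[0.45547675 0.02209084 0.052     ]
((359.9150695800781, 248.54714965820312), (16.62062644958496, 34.34013748168945), 15.945395469665527)
[0.51525772 0.09746298 0.07      ]
[0.5960609  0.07481941 0.07      ]
[0.58515343 0.03574444 0.07      ]
[0.50441742 0.05848227 0.07      ]
[[0.2969, 0.9183, 0.2619, 0.1063], [0.9549, -0.2856, -0.0812, 0.5942], [0.0002, 0.2742, -0.9617, 0.3849], [0.0, 0.0, 0.0, 1.0]] [[351.33576457   0.         317.2004052 ]
 [  0.         351.33576457 238.75126539]
 [  0.           0.           1.        ]]
cam in tool [[-0.001, -0.962, -0.274, 0.075], [1.0, -0.001, 0.0, -0.001], [-0.0, -0.274, 0.962, -0.14], [0.0, 0.0, 0.0, 1.0]]
```

send_rows:
  moves: "0.02 -0.02 0 0 0 1;0.025 -0.023 0 0 0 1.2;0.025 -0.023 0 0 0 0;0.025 -0.023 0 0 0 0;0.025 -0.023 0 0 0 0;0.025 -0.023 0 0 0 0;0.025 -0.023 0 0 0 0;0.025 -0.023 0 0 0 0;0.025 -0.023 0 0 0 0;0.025 -0.023 0 0 0 0;0.025 -0.023 -0.01 0 0 0;0.025 -0.023 -0.01 0 0 0;0.02 -0.015 -0.01 0 0 0;0.01 -0.007 -0.01 0 0 0;0 0 0 0 0 0;0 0 0 0 0 0"
  grip: 0.06

```text
t: 2.53
tool_pos: [0.5022, 0.2782, 0.2038]
tcp_rot: [-3.141, -0.002, 2.878]
contact_force: [0.5, 0.5, -0.1]
opening: 0.0598
grasp_force: 0.0
```

```bash
python3 - <<'E'
from h import *
o=robot.get_obs();c=robot.calibration("wrist");im=robot.capture("wrist");cv2.imwrite("pics/w1.png",im)
print(o["t"],o["tool_pos"],o["tcp_rot"])
for r in robot.trace("loose_vial_mid","wrist"):print(r["score"],r["rect"])
E
```

```text
2.5333 [0.50221495 0.27822451 0.2037664 ] [-3.14077247e+00 -2.12436584e-03  2.87848850e+00]
0.54 [306.7, 212.3, 18.2, 28.0]
```

View pics/w1.png

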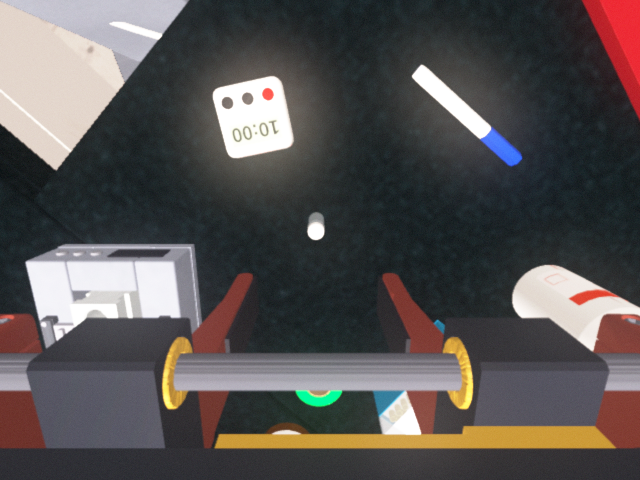

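The vial is at (316,226), with its cap top at about (316,233), centred between the fingers. The bath is at lower left.

```bash
python3 - <<'E'
from h import *
r=robot.trace("loose_vial_mid","wrist")[0]["rect"];print(r)
print(ray("wrist",(316,232.5),.05),ray("wrist",(r[0]+r[2]/2,r[1]+r[3]/2),.025))
print("tip bottle",ray("side",(224,388),0))
E
```

```text
[306.7, 212.3, 18.2, 28.0]
[0.50562798 0.27658397 0.05      ] [0.50618017 0.27619301 0.025     ]
tip bottle [0.6423985  0.50789195 0.        ]
```

send_rows:
  moves: "0.0038 -0.0017 -0.015 0 0 0;0 0 -0.025 0 0 0;0 0 -0.025 0 0 0;0 0 -0.025 0 0 0;0 0 -0.025 0 0 0;0 0 -0.02 0 0 0;0 0 -0.013 0 0 0;0 0 -0.01 0 0 0;0 0 0 0 0 0;0 0 0 0 0 0"

```text
t: 3.52
tool_pos: [0.5066, 0.2769, 0.0474]
tcp_rot: [3.141, 0.001, 2.88]
contact_force: [0.1, 0.0, -0.0]
opening: 0.0598
grasp_force: 0.0
```

send_rows:
  moves: "0 0 0 0 0 0;0 0 0 0 0 0;0 0 0 0 0 0;0 0 0 0 0 0;0 0 0 0 0 0;0 0 0 0 0 0;0 0 0 0 0 0;0 0 0 0 0 0"
  grip: 0.005
  force: 10

```text
t: 4.18
tool_pos: [0.5066, 0.2763, 0.0466]
tcp_rot: [-3.142, 0.0, 2.879]
contact_force: [0.1, -0.4, -0.3]
opening: 0.0151
grasp_force: 10.0
```

send_rows:
  moves: "0 0 0.01 0 0 0;0 0 0.024 0 0 0;0 0 0.03 0 0 0;0 0 0.03 0 0 0;0 0 0.03 0 0 0;0.003 -0.012 0.03 0 0 0;0.005 -0.02 0 0 0 0;0.006 -0.025 0 0 0 0;0.006 -0.025 0 0 0 0;0.006 -0.025 0 0 0 0;0.006 -0.025 0 0 0 0;0.006 -0.025 0 0 0 0;0.006 -0.025 0 0 0 0;0.005 -0.02 0 0 0 0;0.003 -0.01 0 0 0 0;0 0 0 0 0 0;0 0 0 0 0 0;0 0 0 0 0 0"

```text
t: 5.68
tool_pos: [0.5584, 0.0654, 0.2009]
tcp_rot: [3.141, -0.0, 2.88]
contact_force: [0.3, -0.6, 0.5]
opening: 0.0152
grasp_force: 10.0
```

```bash
python3 - <<'E'
from h import *
o=robot.get_obs();im=robot.capture("wrist");cv2.imwrite("pics/w2.png",im)
print(o["t"],o["tool_pos"],o["tcp_rot"],o["opening"])
for q in("insert_tab","loose_vial_mid","dry_bath"):
  for r in robot.trace(q,"wrist"):print(q,r["score"],r["rect"])
cv2.imwrite("pics/w2c.png",cv2.resize(im[60:360,120:520],None,fx=2,fy=2,interpolation=3))
E
```

```text
5.6833 [0.5584148  0.06541679 0.20086065] [ 3.14103360e+00 -9.52599010e-05  2.88006586e+00] 0.015212313010410978
insert_tab 0.69 [290.5, 168.4, 49.7, 109.6]
loose_vial_mid 0.7 [290.5, 170.5, 52.6, 107.2]
loose_vial_mid 0.6 [298.1, 260.3, 33.4, 67.5]
dry_bath 0.67 [233.2, 128.6, 166.6, 173.0]
```

View pics/w2c.png

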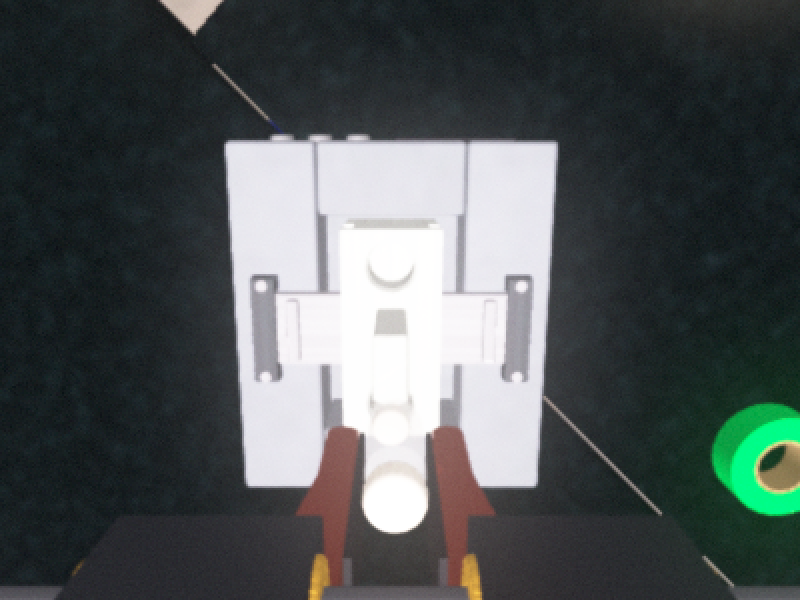

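The empty bore's mouth is at crop (391,265), which is full picture (315.5,192.5). The tab is just beyond it at crop (391,345), between the shoes, and the held vial is at crop (395,490).

```bash
python3 - <<'E'
from h import *
f=lambda x,y:(120+x/2,60+y/2)
P=lambda x,y,z:np.round(ray("wrist",f(x,y),z),4)
b=P(391,265,.07);print("bore",b)
print("edge mid",P(391,228.5,.07),"edge L,R",P(342,228.5,.07),P(441,228.5,.07))
print("deck corners",P(226,142,.052),P(556,142,.052),P(538,486,.052),P(247,486,.052))
d=[P(226,142,.052),P(556,142,.052),P(538,486,.052),P(247,486,.052)]
print("bath centre",sum(d)/4,"yaw",[np.degrees(np.arctan2(*(a-c)[[1,0]])) for a,c in((d[2],d[1]),(d[3],d[0]))], [np.linalg.norm(d[i]-d[i-1]) for i in range(4)])
print("tab top near edge",P(391,333,.115))
im=cv2.imread("pics/w2.png")
# refine in contrast
c=im[170:270,280:355];c=np.clip((c.astype(float)-180)*3.4,0,255).astype(np.uint8)
cv2.imwrite("pics/w2d.png",cv2.resize(c,None,fx=6,fy=6,interpolation=3))
# predicted vial held: cap top centre
o=robot.get_obs();t=o["tool_pos"]
print("cap pred",proj("wrist",[t[0],t[1],t[2]+.0034]),"bottom",proj("wrist",[t[0],t[1],t[2]-.0466]))
E
```

```text
bore [0.5245 0.0721 0.07  ]
edge mid [0.511  0.0758 0.07  ] edge L,R [0.5062 0.0577 0.07  ] [0.5159 0.0942 0.07  ]
deck corners [0.4634 0.0213 0.052 ] [0.497  0.1466 0.052 ] [0.6407 0.1095 0.052 ] [ 0.6067 -0.0173  0.052 ]
bath centre [0.55195  0.065025 0.052   ] yaw [np.float64(-14.476323330761623), np.float64(-15.075657301035505)] [np.float64(0.1484077154328575), np.float64(0.12972682837408772), np.float64(0.14841192674445008), np.float64(0.13127924436101848)]
tab top near edge [0.5399 0.0682 0.115 ]
cap pred [319.48289237 317.8247372 ] bottom [318.9057534  274.76169446]
```

View pics/w2d.png

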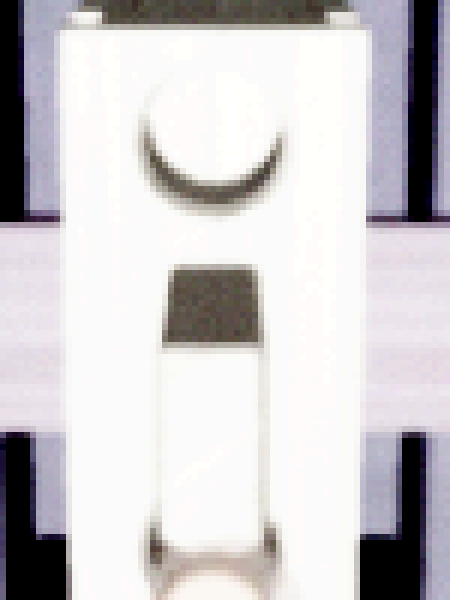

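send_rows:
  moves: "-0.01 0.002 0 0 0 0;-0.012 0.003 0 0 0 0;-0.0102 0.0022 0 0 0 0;0 0 -0.02 0 0 0;0 0 -0.02 0 0 0;0 0 -0.018 0 0 0;0 0 -0.01 0 0 0;0 0 -0.008 0 0 0;0 0 0 0 0 0;0 0 0 0 0 0;0 0 0 0 0 0"

```text
t: 6.8
tool_pos: [0.5269, 0.0717, 0.1259]
tcp_rot: [3.141, 0.002, 2.879]
contact_force: [-0.3, 0.4, 0.5]
opening: 0.015
grasp_force: 10.0
```

```bash
python3 - <<'E'
from h import *
o=robot.get_obs();im=robot.capture("wrist");cv2.imwrite("pics/w3.png",im)
t=o["tool_pos"];print(t,o["contact_force"],o["opening"])
print("pred bottom",proj("wrist",t-[0,0,.0466]),"cap",proj("wrist",t+[0,0,.0034]),"bore est",proj("wrist",[.5247,.072,.07]))
c=im[200:350,240:400];c=np.hstack([c])
cv2.imwrite("pics/w3c.png",cv2.resize(c,None,fx=4,fy=4,interpolation=3))
E
```

```text
[0.52694846 0.07166947 0.12590717] [-0.26012561  0.42842779  0.45761074] 0.014990525175843077
pred bottom [318.87175284 274.34089694] cap [319.49945595 317.45671064] bore est [318.34443318 264.93667396]
```

View pics/w3c.png

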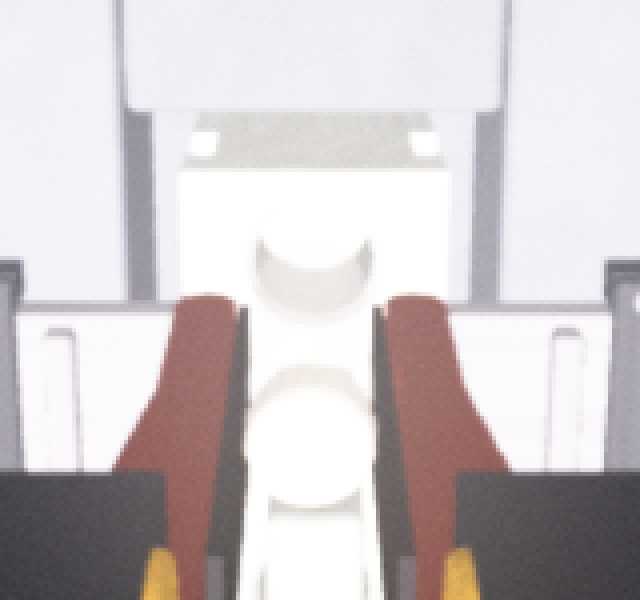

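The bore's dark crescent is at crop (313,290), which is full picture (318,272). The held vial's cap is at crop (311,440). The vial's body is washed out, so I'll stretch the contrast.

```bash
python3 - <<'E'
from h import *
im=cv2.imread("pics/w3.png")[235:335,285:350]
print(im[:,33].tolist()[::4])
g=im.min(axis=2).astype(float)
c=np.clip((g-215)*6.3,0,255).astype(np.uint8)
d=cv2.createCLAHE(4,(4,4)).apply(im.min(axis=2))
cv2.imwrite("pics/w3d.png",cv2.resize(np.hstack([c,d]),None,fx=6,fy=6,interpolation=2))
E
```

```text
[[216, 216, 219], [216, 218, 220], [254, 254, 254], [255, 255, 255], [255, 255, 255], [255, 255, 255], [254, 255, 255], [253, 254, 254], [241, 242, 245], [231, 232, 237], [231, 233, 237], [243, 244, 247], [254, 254, 255], [254, 254, 255], [238, 242, 246], [233, 237, 244], [254, 255, 255], [255, 255, 255], [255, 255, 255], [255, 255, 255], [255, 255, 255], [255, 255, 255], [255, 255, 255], [209, 214, 219], [254, 254, 254]]
```

View pics/w3d.png

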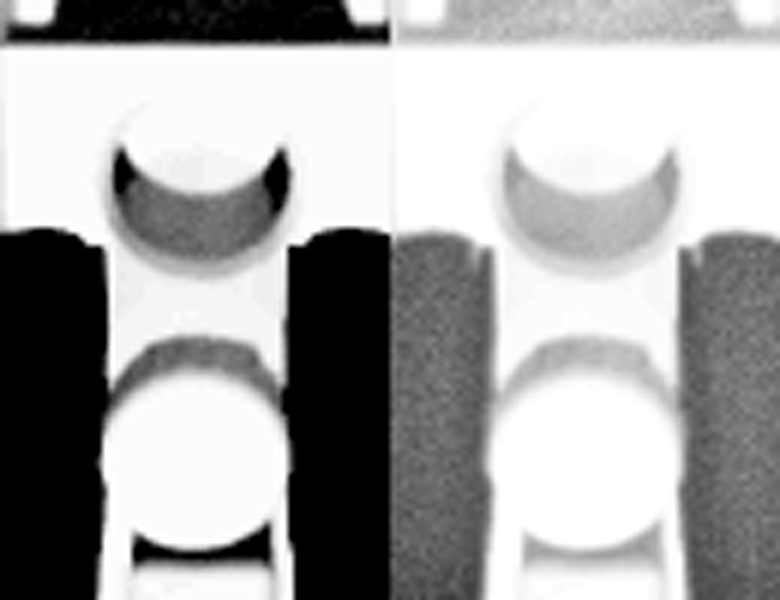

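The glass is transparent, so the bore shows through it. Sideways the vial is centred on the bore within about 0.3 mm. Next I'll find the base edge from the faint tint.

```bash
python3 - <<'E'
from h import *
ims=[]
for i in range(6): ims.append(robot.capture("wrist").astype(float))
im=np.mean(ims,0);cv2.imwrite("pics/w4.png",im.round().astype(np.uint8));np.save("w4.npy",im)
g=im.mean(axis=2)
for v in range(240,300):print(v,np.round([g[v,314:322].mean(),g[v,306:309].mean(),g[v,326:329].mean(),g[v,295:300].mean()],1).tolist())
E
```

```text
240 [218.2, 217.5, 215.7, 218.0]
241 [220.8, 218.9, 218.1, 220.6]
242 [234.7, 234.7, 233.6, 235.7]
243 [250.5, 251.5, 250.7, 251.7]
244 [254.8, 254.8, 254.8, 254.9]
245 [255.0, 255.0, 255.0, 255.0]
246 [255.0, 255.0, 255.0, 255.0]
247 [255.0, 255.0, 255.0, 255.0]
248 [255.0, 255.0, 255.0, 255.0]
249 [255.0, 255.0, 255.0, 255.0]
250 [255.0, 255.0, 255.0, 255.0]
251 [255.0, 255.0, 255.0, 255.0]
252 [255.0, 254.9, 255.0, 255.0]
253 [255.0, 254.6, 255.0, 255.0]
254 [255.0, 254.4, 255.0, 255.0]
255 [255.0, 254.5, 255.0, 255.0]
256 [255.0, 254.8, 255.0, 255.0]
257 [255.0, 254.9, 255.0, 255.0]
258 [255.0, 255.0, 255.0, 255.0]
259 [254.9, 254.7, 255.0, 255.0]
260 [254.1, 253.0, 255.0, 255.0]
261 [253.8, 248.3, 255.0, 255.0]
262 [253.8, 240.1, 254.6, 255.0]
263 [253.8, 228.9, 251.7, 255.0]
264 [253.8, 226.0, 246.2, 255.0]
265 [253.7, 227.8, 238.2, 255.0]
266 [252.1, 229.4, 232.8, 255.0]
267 [244.6, 230.1, 232.0, 255.0]
268 [237.0, 230.5, 231.8, 255.0]
269 [234.6, 230.5, 231.9, 255.0]
270 [234.6, 230.6, 231.6, 255.0]
271 [234.8, 230.6, 231.5, 255.0]
272 [234.8, 231.7, 231.3, 255.0]
273 [234.5,
[... 179 characters left out ...]
 143.2]
279 [243.6, 252.8, 249.4, 137.6]
280 [245.6, 253.4, 252.1, 130.5]
281 [248.8, 253.6, 253.5, 127.4]
282 [252.7, 253.6, 253.8, 126.7]
283 [254.2, 253.6, 253.8, 126.2]
284 [254.5, 253.6, 253.8, 126.1]
285 [254.6, 253.8, 254.0, 124.6]
286 [254.6, 254.1, 254.2, 123.8]
287 [254.6, 254.4, 254.3, 124.0]
288 [254.6, 254.5, 254.4, 122.3]
289 [254.4, 254.5, 254.4, 122.3]
290 [251.7, 254.4, 254.3, 121.3]
291 [242.3, 254.3, 253.4, 120.7]
292 [237.5, 254.1, 249.6, 120.2]
293 [237.2, 252.3, 243.4, 119.0]
294 [237.4, 246.7, 240.1, 118.8]
295 [239.0, 239.9, 239.1, 117.9]
296 [244.0, 235.9, 238.3, 116.7]
297 [249.6, 234.8, 238.1, 116.8]
298 [253.5, 235.6, 238.8, 116.5]
299 [254.9, 240.6, 243.1, 115.9]
```

```bash
python3 - <<'E'
from h import *
o=robot.get_obs();t=o["tool_pos"]
bx=np.array([.966,-.2588,0]);by=np.array([.2588,.966,0])
s=lambda p:(round(float((p-t)@bx)*1e3,2),round(float((p-t)@by)*1e3,2))
print(t)
for v in(278,280,281.5):print("bore from far rim",v,s(ray("wrist",(317.9,v),.07)-.009*bx))
print("bore from insert edge",s(ray("wrist",(317.9,242.2),.07)+.014*bx))
print("bore from chord left/right",s(ray("wrist",(302.5,264),.07)),s(ray("wrist",(333.3,264),.07)))
zb=t[2]-.0466
print("vial base",s(ray("wrist",(317.7,259.7),zb)+.0075*bx))
print("vial cap far top edge",s(ray("wrist",(317.7,235+550/6),t[2]+.0034)-.0075*bx), s(ray("wrist",(317.7,235+460/6),t[2]+.0034)))
E
```

```text
[0.52654004 0.07155784 0.12502257]
bore from far rim 278 (-3.52, -0.58)
bore from far rim 280 (-2.23, -0.58)
bore from far rim 281.5 (-1.27, -0.58)
bore from insert edge (-2.81, -0.56)
bore from chord left/right (-3.41, -9.66) (-3.38, 8.52)
vial base (-1.54, -0.7)
vial cap far top edge (-3.2, -0.8) (-2.93, -0.79)
```

send_rows:
  moves: "-0.0006 0.0002 0 0 0 0;0 0 -0.003 0 0 0;0 0 -0.003 0 0 0;0 0 -0.003 0 0 0;0 0 -0.002 0 0 0;0 0 -0.002 0 0 0;0 0 0 0 0 0;0 0 0 0 0 0"

```text
t: 7.82
tool_pos: [0.5257, 0.0718, 0.1114]
tcp_rot: [-3.142, -0.0, 2.879]
contact_force: [0.3, 0.0, 0.2]
opening: 0.0151
grasp_force: 10.0
```

send_rows:
  moves: "0 0 -0.003 0 0 0;0 0 -0.003 0 0 0;0 0 -0.003 0 0 0;0 0 -0.003 0 0 0;0 0 -0.003 0 0 0;0 0 0 0 0 0;0 0 0 0 0 0"

```text
t: 8.4
tool_pos: [0.5257, 0.0718, 0.0963]
tcp_rot: [-3.142, -0.0, 2.879]
contact_force: [0.5, -0.7, -0.6]
opening: 0.0151
grasp_force: 10.0
```

send_rows:
  moves: "0 0 -0.001 0 0 0;0 0 0 0 0 0;0 0 0 0 0 0;0 0 0 0 0 0;0 0 0 0 0 0;0 0 0 0 0 0"
  grip: 0.04

```text
t: 8.9
tool_pos: [0.5258, 0.0718, 0.0957]
tcp_rot: [3.141, 0.0, 2.879]
contact_force: [0.1, -0.6, -0.4]
opening: 0.0397
grasp_force: 0.0
```

send_rows:
  moves: "0 0 0.01 0 0 0;0 0 0.02 0 0 0;0 0 0.02 0 0 0;0 0 0.02 0 0 0;0 0 0.02 0 0 0;0 0 0.01 0 0 0;0 0 0 0 0 0;0 0 0 0 0 0;0 0 0 0 0 0"

```text
t: 9.65
tool_pos: [0.5254, 0.0717, 0.1943]
tcp_rot: [-3.141, -0.002, 2.879]
contact_force: [-0.3, 0.5, 0.3]
opening: 0.0403
grasp_force: 0.0
```

```bash
python3 - <<'E'
from h import *
o=robot.get_obs();im=robot.capture("wrist");cv2.imwrite("pics/w5.png",im)
t=o["tool_pos"];print(t,o["tcp_rot"])
c=im[170:320,230:410];g=c.min(axis=2).astype(float)
a=np.clip((g-190)*3.9,0,255).astype(np.uint8)
cv2.imwrite("pics/w5c.png",cv2.resize(a,None,fx=4,fy=4,interpolation=3))
E
```

```text
[0.52536051 0.0717317  0.19428079] [-3.14098561e+00 -1.78038620e-03  2.87916223e+00]
```

View pics/w5c.png

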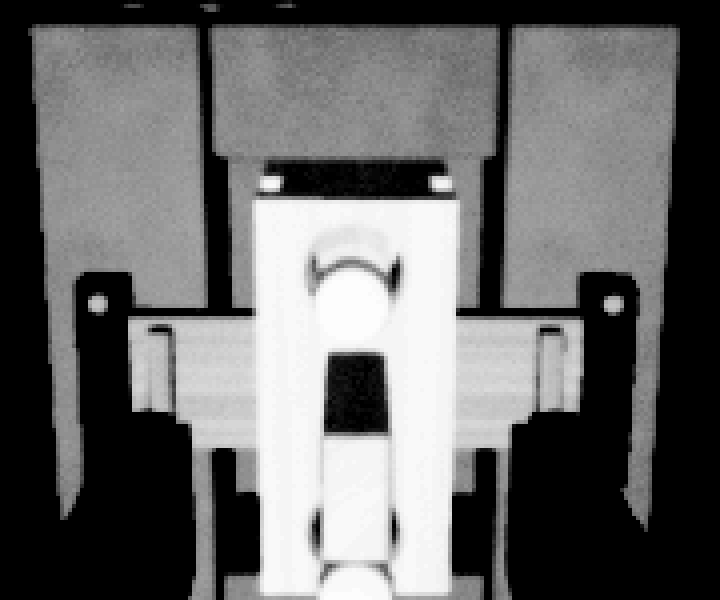

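The loose vial is down in the near bore (cap at crop (352,307)) and the tab is straight beyond it at crop (357,435), in line. I'll go to the tab.

send_rows:
  moves: "0.009 -0.0024 0 0 0 0;0.009 -0.0024 0 0 0 0;0.009 -0.0024 0 0 0 0;0 0 -0.013 0 0 0;0 0 -0.02 0 0 0;0 0 -0.02 0 0 0;0 0 -0.02 0 0 0;0 0 -0.012 0 0 0;0 0 -0.008 0 0 0;0 0 0 0 0 0;0 0 0 0 0 0"

```text
t: 10.62
tool_pos: [0.5528, 0.0645, 0.1027]
tcp_rot: [-3.142, -0.0, 2.879]
contact_force: [-0.6, 0.5, -0.8]
opening: 0.04
grasp_force: 0.0
```

send_rows:
  moves: "0 0 0 0 0 0;0 0 0 0 0 0;0 0 0 0 0 0;0 0 0 0 0 0;0 0 0 0 0 0;0 0 0 0 0 0"
  grip: 0.005
  force: 55

```text
t: 11.12
tool_pos: [0.5531, 0.0647, 0.1033]
tcp_rot: [3.141, 0.001, 2.879]
contact_force: [-0.6, 1.2, 2.0]
opening: 0.0115
grasp_force: 55.0
```

```bash
python3 - <<'E'
from h import *
# rock about foot: TCP 0.091 above foot centre. Tilt +phi = top toward bath +y = rotation about bx by -phi
bx=np.array([.966,-.2588,0]);by=np.array([.2588,.966,0])
L=.091
for deg in (1,):
    for n in range(0,11):
        a,b=np.radians(n),np.radians(n+1)
        print(n+1,np.round((L*(np.sin(b)-np.sin(a))*by+[0,0,L*(np.cos(b)-np.cos(a))])*1e3,2))
E
```

```text
1 [ 0.41  1.53 -0.01]
2 [ 0.41  1.53 -0.04]
3 [ 0.41  1.53 -0.07]
4 [ 0.41  1.53 -0.1 ]
5 [ 0.41  1.53 -0.12]
6 [ 0.41  1.53 -0.15]
7 [ 0.41  1.52 -0.18]
8 [ 0.41  1.52 -0.21]
9 [ 0.41  1.52 -0.23]
10 [ 0.41  1.51 -0.26]
11 [ 0.4   1.51 -0.29]
```

send_rows:
  moves: "0.0004 0.0015 0 -0.966 0.259 0;0.0004 0.0015 0 -0.966 0.259 0;0.0004 0.0015 0 -0.966 0.259 0;0.0004 0.0015 0 -0.966 0.259 0;0 0 0 0 0 0;0 0 0 0 0 0"
  force: 60

```text
t: 11.62
tool_pos: [0.5546, 0.0701, 0.1034]
tcp_rot: [-3.069, 0.001, 2.879]
contact_force: [-1.2, -4.3, 5.2]
opening: 0.0115
grasp_force: 60.0
```

send_rows:
  moves: "0.0004 0.0015 0 -0.966 0.259 0;0.0004 0.0015 0 -0.966 0.259 0;0.0004 0.0015 0 -0.966 0.259 0;0.0004 0.0015 -0.0001 -0.966 0.259 0;0.0004 0.0015 -0.0001 -0.966 0.259 0;0 0 0 0 0 0;0 0 0 0 0 0;0 0 0 0 0 0"

```text
t: 12.28
tool_pos: [0.5567, 0.0778, 0.103]
tcp_rot: [-2.982, 0.001, 2.879]
contact_force: [-0.7, -2.9, 6.4]
opening: 0.0115
grasp_force: 60.0
```

send_rows:
  moves: "0.0004 0.0015 0 -0.966 0.259 0;0 0 0 0 0 0;0 0 0 0 0 0;-0.0008 -0.003 0 1.932 -0.518 0;-0.0008 -0.003 0 1.932 -0.518 0;-0.0008 -0.003 0.0001 1.932 -0.518 0;-0.0008 -0.003 0.0001 1.932 -0.518 0;-0.0008 -0.003 0 1.932 -0.518 0;0 0 0 0 0 0;0 0 0 0 0 0;0 0 0 0 0 0"

```text
t: 13.2
tool_pos: [0.5533, 0.0647, 0.1033]
tcp_rot: [-3.14, 0.001, 2.879]
contact_force: [0.7, -2.0, 6.1]
opening: 0.0114
grasp_force: 60.0
```

send_rows:
  moves: "-0.0004 -0.0015 0 0.966 -0.259 0;-0.0004 -0.0015 0 0.966 -0.259 0;-0.0004 -0.0015 0 0.966 -0.259 0;-0.0004 -0.0015 0 0.966 -0.259 0;0 0 0 0 0 0;0 0 0 0 0 0"

```text
t: 13.7
tool_pos: [0.552, 0.0603, 0.1034]
tcp_rot: [3.07, 0.001, 2.88]
contact_force: [1.9, 3.7, 6.1]
opening: 0.0116
grasp_force: 60.0
```

send_rows:
  moves: "-0.0004 -0.0015 0 0.966 -0.259 0;-0.0004 -0.0015 0 0.966 -0.259 0;-0.0004 -0.0015 0 0.966 -0.259 0;-0.0004 -0.0015 -0.0001 0.966 -0.259 0;-0.0004 -0.0015 -0.0001 0.966 -0.259 0;-0.0004 -0.0015 0 0.966 -0.259 0;0 0 0 0 0 0;0 0 0 0 0 0;0 0 0 0 0 0"

```text
t: 14.45
tool_pos: [0.5495, 0.051, 0.1032]
tcp_rot: [2.965, 0.001, 2.88]
contact_force: [1.7, 3.9, 5.8]
opening: 0.0119
grasp_force: 60.0
```

```bash
python3 - <<'E'
from h import *
o=robot.get_obs();im=robot.capture("wrist");cv2.imwrite("pics/w6.png",im)
t=o["tool_pos"];print(t,o["tcp_rot"],o["contact_force"])
cv2.imwrite("pics/w6c.png",cv2.resize(im[130:380,160:480],None,fx=2.4,fy=2.4,interpolation=3))
E
```

```text
[0.54948433 0.05103414 0.10324388] [2.96518425e+00 1.06552892e-03 2.88014614e+00] [1.70010046 3.87962476 5.80896495]
```

View pics/w6c.png

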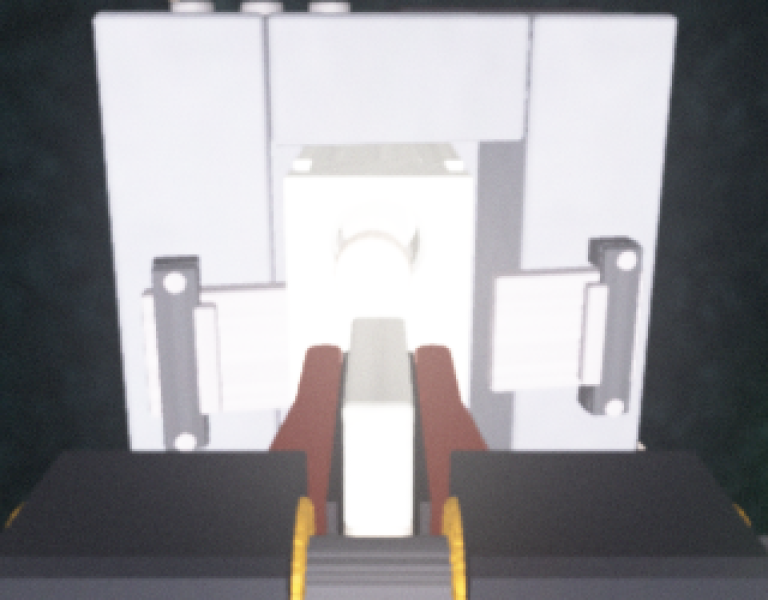

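Both shoes are pushed out against their straps (crop x≈200 left, x≈595 right), and the insert is tilted with the vial still in its bore. I'll set it upright and lift gently.

send_rows:
  moves: "0.0008 0.003 0 -1.932 0.518 0;0.0008 0.003 0 -1.932 0.518 0;0.0008 0.003 0.0001 -1.932 0.518 0;0.0008 0.003 0.0001 -1.932 0.518 0;0.0008 0.003 0 -1.932 0.518 0;0 0 0 0 0 0;0 0 0 0 0 0;0 0 0.001 0 0 0;0 0 0.001 0 0 0;0 0 0.001 0 0 0;0 0 0.001 0 0 0;0 0 0.001 0 0 0;0 0 0.001 0 0 0;0 0 0 0 0 0;0 0 0 0 0 0"

```text
t: 15.75
tool_pos: [0.5526, 0.0645, 0.1084]
tcp_rot: [-3.141, -0.001, 2.879]
contact_force: [-0.1, 0.6, -4.2]
opening: 0.0121
grasp_force: 60.0
```

send_rows:
  moves: "0 0 0.002 0 0 0;0 0 0.004 0 0 0;0 0 0.004 0 0 0;0 0 0.004 0 0 0;0 0 0.004 0 0 0;0 0 0.004 0 0 0;0 0 0.005 0 0 0;0 0 0.006 0 0 0;0 0 0.006 0 0 0;0 0 0.006 0 0 0;0 0 0.006 0 0 0;0 0 0.006 0 0 0;0 0 0.005 0 0 0;0 0 0.004 0 0 0;0 0 0.003 0 0 0;0 0 0.002 0 0 0;0 0 0 0 0 0;0 0 0 0 0 0;0 0 0 0 0 0;0 0 0 0 0 0"

```text
t: 17.42
tool_pos: [0.5526, 0.0645, 0.1792]
tcp_rot: [-3.141, -0.001, 2.879]
contact_force: [0.2, 0.2, -4.6]
opening: 0.0118
grasp_force: 60.0
```

```bash
python3 - <<'E'
from h import *
o=robot.get_obs();im=robot.capture("side");w=robot.capture("wrist")
print(o["tool_pos"],o["tcp_rot"],o["contact_force"],o["opening"])
cv2.imwrite("pics/e.png",np.hstack([cv2.resize(im[150:300,270:400],None,fx=3,fy=3,interpolation=3),cv2.resize(w[170:345,240:400],(400,450),interpolation=3)]))
E
```

```text
[0.55262004 0.06452434 0.17919331] [-3.14130612e+00 -6.83267450e-04  2.87917611e+00] [ 0.1939099   0.18771893 -4.63877177] 0.011757687184481891
```

View pics/e.png

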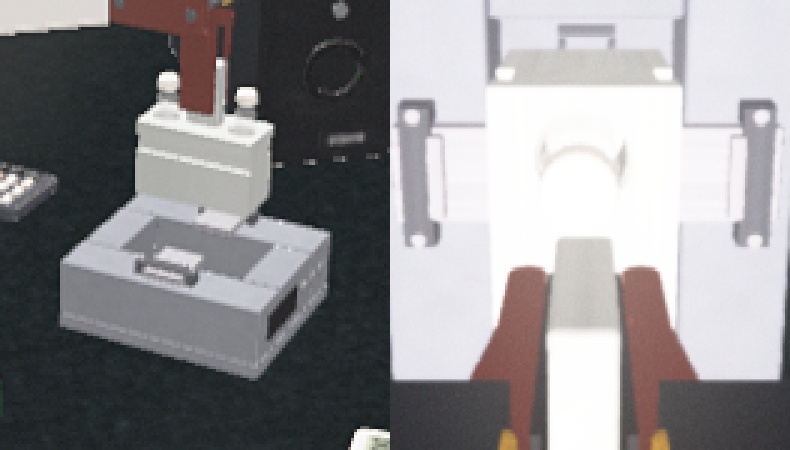

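The insert hangs upright and clear above the bath, at side crop (205,160), with both white-capped vials in it. Both shoes are back under their straps. Foot height is about 0.086 m.

```bash
python3 -c "
from cell import robot
print(robot.job_done())"
```

```text
the job is handed in; nothing more can be done
None
```

The job is handed in, and no verdict came back: the loose vial is in the near bore, both shoes are rocked back, and the insert is held upright and still with both vials in it, its foot about 2 cm above the bath's top, at 17.4 s of the 58 s allowed.

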